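# Index the bench magnifier over the watch

### The arm

A 7-joint arm with a two-finger parallel gripper is mounted at the origin on the work surface. World frame = base frame: x ahead of the robot, y to its left, z up, the work surface at z = 0. Lengths are in m, angles in rad, forces in N, time in s.
With the tool pointing down it reaches from about 0.35 to 0.775 m from the base axis. Payload 3.1 kg.
Tool frame: the origin (TCP) lies between the finger pads; the fingertips stand 25 mm ahead of it and the grasp point (between the pads) lies 6 mm ahead of it (env.tcp_to_tips is the distance from the TCP to the fingertips, in m); z points along the fingers, y is the line along which they close (so a half turn about z gives the same grasp; the last joint's range is limited). The gripper opens to 85 mm and grips with 20 to 120 N. Pads are 22 mm wide; open, the fingers measure 114 mm over their backs; the gripper's body (76 mm by 85 mm) begins 54 mm behind the grasp point. The pads swing forward as they close: fully open they stand 13 mm farther back than shut.
Start: joints at [1.085, 0.311, 0.014, 1.512, -0.004, 1.319, -0.027], TCP at [0.236, -0.497, 0.256] pointing down, gripper open.
Joint ranges: [-2.7, 2.7], [-0.3, 1.91], [-1.27, 1.3], [0.12, 2.57], [-1.44, 4.58], [0.2, 2.03], [-3.05, 3.05]. Speed limits (rad/s): [2.79, 2.79, 3.14, 3.14, 3.14, 3.14, 3.14].

### API

Orientations are given as a unit quaternion [w, x, y, z].
In Python, from cell import env gives the robot as it stands.
- The arm moves only by the tool play_rows, never from a script. Its arguments are lists of equal length, an entry for each row: "travel": the shift along the tool's x, y, z in mm, a list of three; "turn": the turn about the tool's z in rad. A call has 1 to 10 rows; each row shifts and turns the commanded pose from where the row before left it, along the tool's axes as they then stand; what a row does not reach is not made up. A row lasts 1/10 s, in which the tool goes at most 50 mm and 8.59 degrees, less where a joint would pass 70% of its speed; a pose out of reach is approached as far as the arm can. A call is refused whole if a number of a shift passes 50 or a number of a turn 0.15, either way. A call with a gripper value outside its range is refused whole. "claw" is the closure, from -1 (fully open) to 1 (shut), so that 0 is half open, set as the call begins (left out, the last holds). The fingers move at their own pace and stop on an object; the grip force is fixed at half the most. Time passes only in rows, so rows that do not move let the fingers close. It gives the time, the measured TCP pose, the force, the opening and the grip force at its end, in the units of the state.
- env.state(): the state, without advancing time (a new reading comes with each control period).
- env.get_image(name): name is "side" or "top" or "wrist"; returns the picture (400x640x3 uint8, blue, green, red); there is no depth.
- env.camera_model(name): a dict with "fx", "fy", "cx", "cy" (pixels), "k1" (the pictures are not rectified: a ray, as slopes to the right and down, at radius r is drawn at 1 + k1 r^2 times it, then the intrinsics apply), "R" (3x3) and "t" (3): a world point X has camera coordinates R X + t; the wrist camera has in their place "tool_from_camera" (4x4, takes a point from camera to tool coordinates, whose origin is the TCP and whose axes are the flange's). Camera axes: x right, y down, z forward; pixel columns grow to the right and rows downward; lengths in m; the calibration is good to about 2 mm. A picture is of the moment at which its call begins: read the wrist's pose just before it. camera_model takes no time and is no camera call.
- env.hand_in(): hands the job in; it is judged then, once.
The state is a dict: "time": time; "joints": joint angles; "qd": joint speeds; "tau": joint torques, N m; "tcp_pos": TCP position; "ee_rot": TCP orientation; "ft_force": force on the tool from outside, world axes, zero at the start; "ft_torque": the same for the moment, N m; "grip_width": finger opening in m; "grasp_force": force on a finger pad.
Only numpy, scipy, OpenCV 4.12 (cv2) and the standard library are available. Lean on these libraries where they do the work, as an engineer would, in place of code of your own. Each camera call takes 0.05 s, during which the arm holds its last target. There are 200 camera calls.

### The job

Bring the magnifier lens over the watch movement: hook a fingertip under the pull ring, lift the spring pin clear of the index plate, swing the arm one hole so that the lens stands over the movement, and let the pin drop fully into that hole, then move clear. Only hook the ring, do not pinch it or force the arm while the pin is in, and leave everything else on the bench where it stands.

Things in the scene. Friction and masses are not known exactly. Their poses are not given: they have to be found in the camera images.
- stand: Fixed stand: round foot 110 mm across, 14 mm high, with a post. Origin on the bench on the vertical pivot axis; +x points from pivot to lens at swing 0, away from the robot within 20 degrees; z up. On its -x side an index plate (top 70 mm above the bench, 61 to 123 mm from the pivot, 166 mm wide) has five 12 mm holes, 100 mm from the pivot, 20 degrees (0.349 rad) apart.
- swing (a joint): Arm angle (rad) about the pivot: 0 in the middle hole (start); + turns the lens to the stand's +y (counterclockwise from above), the ring on the opposite end to -y. Holes at -0.698, -0.349, 0, 0.349, 0.698, play 0.02. Level bar 16 mm wide, 82 to 94 mm above the bench (hub to 100), lens on one end, pin on the tail. Turns lightly (0.06 N m), stays where left.
- pin (a joint): Lift (m) of the spring index pin (8 mm thick, round nose, upright in the arm's tail, 100 mm from the pivot): 0 fully down in a hole, 0.010 when its nose clears or rides on the plate's top, 0.024 at its upper stop. A spring pushes it down with 3.4 N at 0 and 6.2 N at 0.024.
- ring: Steel pull ring fixed on the pin's top: upright loop of 5 mm bar, its plane square to the arm, opening 56 mm wide (y), 46 mm high. Origin: underside of the middle of its straight top bar (37 mm), 168 mm above the bench when the pin is down. x points along the arm to the pivot, z up. It is on the robot's side of the pivot: a finger slanted forward and down enters it from its -x side.
- lens (a point): Centre of the lens's underside, on the arm 130 mm from the pivot, 83 mm above the bench. The lens has a black rim 54 mm across.
- watch_top (a point): Centre of the top of the watch movement: a low round black holder 40 mm across with a brass disc and small wheels on it, loose, 15 mm high. It stands on the bench under the next hole's lens place, on the left or right of the lens.
- cup: Clear dust cover with a small knob, loose, 42 mm across and 44 mm high, origin under its centre; on the other side of the lens from the watch movement. Leave it.
- jar: Blue lidded jar, loose, 54 mm across, 40 mm high, origin under its centre. Leave it.
- ball: Black round casing cushion, loose, 60 mm across, 52 mm high, origin under its centre. Leave it.
- blower: Brown rubber blower, loose, 72 mm across, 125 mm high, origin under its centre. Leave it.
- tweezers: Steel tweezers lying flat, 120 mm long, 8 mm high, origin under the middle. Leave them.
- driver: Red-handled screwdriver lying flat, 120 mm long, origin under the middle. Leave it.
- weight: Brass cylinder weight, loose, 40 mm across, 25 mm high, origin under its centre. Leave it.
Mind the look-alikes: they are no part of the job. Several things look just like the part that bears watch_top: the one meant starts farthest to the robot's left.

How it is judged:
On the way, in this order (a step that is already met when the one before it is completed fails the run):
1. the pin is lifted at least 8 mm while the arm is still at its first hole (value of joint pin above 0.008 m and value of joint swing between -0.08 and 0.08 rad).
2. the pin is down in the hole that puts the lens over the watch movement (value of joint pin below 0.003 m and horizontal distance between lens and watch_top below 0.01 m), for 0.2 s.
At the end, for the whole second after the job is handed in: The pin is down in its hole (lift under 3 mm) with the lens within 10 mm, seen from above, of the centre of the watch movement; the arm is at rest and the movement within 10 mm of where it stood (all of step 2 and velocity of joint swing between -0.05 and 0.05 rad/s and distance of watch_top from where it was at the start of the episode below 0.01 m); the robot touches nothing.
It fails at once if the ring is pinched or forced: more than 30 N between the fingers and the ring (contact force between the fingers and ring above 30 N).
It fails at once if the watch movement is moved more than 10 mm (distance of watch_top from where it was at the start of the episode above 0.01 m).
It fails at once if another thing on the bench is moved more than 15 mm (distance of any of cup, jar, ball, blower, tweezers, driver, weight from where it was at the start of the episode above 0.015 m).
It also fails if it takes over 45 s, if anything falls off the work surface, if the arm or the gripper's body presses on something with over 40 N, if the wrist force passes 120 N, or if a joint passes its speed limit or range.

## Working session

There is one attempt and no reset: what is moved stays moved. The work goes in short steps, Python scripts to look and compute and a tool call to move; the robot and the scene stay as the last step left them, time stands still between calls to the robot, and variables do not carry over. Pictures are saved under pics/ and viewed, at most 10 in all, crops included, and the job is handed in when it is done.

Besides the shell and the picture viewer there is one more tool, called after ">>>" as name(argument=value, ...), one argument or row to a line, values as JSON. play_rows: Moves the arm, as the interface text tells. Its arguments: {"type":"object","properties":{"travel":{"type":"array"},"turn":{"type":"array"},"claw":{"type":"number"}},"required":["travel","turn"]}

```bash
mkdir -p pics; ls
python3 - <<'E'
from cell import env
import cv2,numpy as np
for n in("top","side"):
    cv2.imwrite(f"pics/{n}0.png",env.get_image(n))
    m=env.camera_model(n);print(n,m)
print(env.camera_model("wrist"));s=env.state();print(s["time"],s["tcp_pos"],s["ee_rot"],s["grip_width"],env.tcp_to_tips)
E
```

```text
pics
top {'fx': 394.1067590746988, 'fy': 394.1067590746988, 'cx': 313.7398636445575, 'cy': 198.1868890022522, 'k1': 0.02318389257540203, 'R': array([[-0.011016  , -0.99922299, -0.03784261],
       [-0.98295337,  0.01776701, -0.18299456],
       [ 0.18352472,  0.03518166, -0.98238532]]), 't': array([0.02096911, 0.61724709, 0.9964843 ])}
side {'fx': 401.3108456849142, 'fy': 401.3108456849142, 'cx': 315.8720397888974, 'cy': 207.68237477693967, 'k1': -0.08110028514377879, 'R': array([[-0.75728803, -0.65287577,  0.01637275],
       [-0.41939097,  0.46693937, -0.77851066],
       [ 0.50062566, -0.59642339, -0.6274178 ]]), 't': array([0.45574202, 0.37946772, 0.80281825])}
{'fx': 298.5196876711155, 'fy': 298.5196876711155, 'cx': 316.80896783511145, 'cy': 204.55846478442655, 'k1': 0.0037107129221489316, 'tool_from_camera': array([[-5.18462868e-04, -9.55049858e-01, -2.96444767e-01,
         7.39960738e-02],
       [ 9.99999864e-01, -4.76377868e-04, -2.14199034e-04,
         3.46663083e-04],
       [ 6.33510310e-05, -2.96444837e-01,  9.55049975e-01,
        -1.17774627e-01],
       [ 0.00000000e+00,  0.00000000e+00,  0.00000000e+00,
         1.00000000e+00]])}
0.1 [ 0.23593239 -0.49617277  0.25533178] [-1.00940998e-03  9.75467356e-01  2.20141650e-01 -2.70042163e-04] 0.08539372358797145 0.025
```

View pics/top0.png

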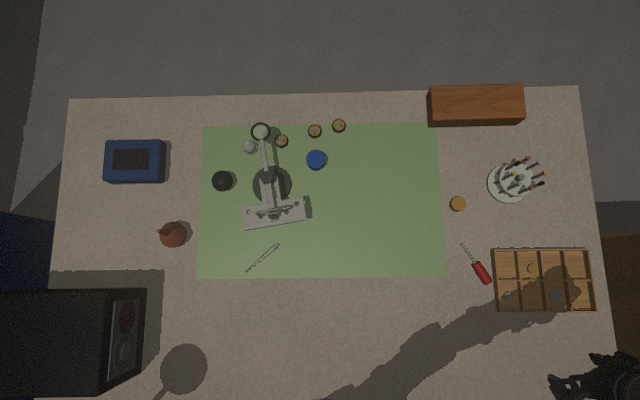

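View pics/side0.png

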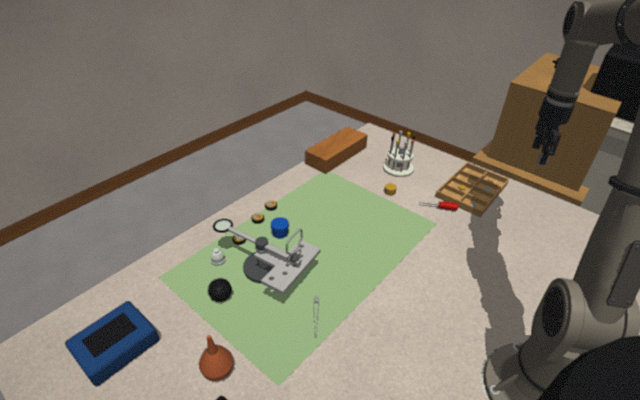

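The top view shows three look-alikes at (281,141), (315,131) and (339,125). The leftmost, just right of the lens (261,131), is the target, so the lens must swing towards -y. I'll zoom in to measure.

```bash
cat > h.py <<'E'
import numpy as np,cv2
from cell import env
def rays(n,px,pose=None):
    m=env.camera_model(n);x=(px[0]-m['cx'])/m['fx'];y=(px[1]-m['cy'])/m['fy']
    rd=np.hypot(x,y);r=rd
    for _ in range(20): r=rd/(1+m['k1']*r*r)
    d=np.array([x*r/rd,y*r/rd,1])
    if n=='wrist':
        p,R=pose;T=m['tool_from_camera'];return R@T[:3,3]+p,R@T[:3,:3]@d
    return -m['R'].T@m['t'],m['R'].T@d
def at(n,px,z,pose=None):
    o,d=rays(n,px,pose);return o+d*(z-o[2])/d[2]
def proj(n,X,pose=None):
    m=env.camera_model(n)
    if n=='wrist':
        p,R=pose;T=m['tool_from_camera'];c=T[:3,:3].T@(R.T@(np.array(X)-p)-T[:3,3])
    else: c=m['R']@np.array(X)+m['t']
    x,y=c[:2]/c[2];f=1+m['k1']*(x*x+y*y);return np.array([m['fx']*x*f+m['cx'],m['fy']*y*f+m['cy']])
def tri(p,q,n1='top',n2='side'):
    (a,d),(b,e)=rays(n1,p),rays(n2,q);d=d/np.linalg.norm(d);e=e/np.linalg.norm(e)
    s=np.linalg.lstsq(np.c_[d,-e],b-a,rcond=None)[0];return (a+s[0]*d+b+s[1]*e)/2,np.linalg.norm(a+s[0]*d-b-s[1]*e)
E
python3 - <<'E'
import cv2,numpy as np
t=cv2.imread("pics/top0.png")[115:240,205:355];s=cv2.imread("pics/side0.png")[210:300,200:330]
t=cv2.resize(t,None,fx=5,fy=5,interpolation=2)[:600]; cv2.imwrite("pics/tz.png",t)
s=cv2.resize(s,None,fx=6,fy=6,interpolation=2); cv2.imwrite("pics/sz.png",s)
E
```

```text
(no output)
```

View pics/tz.png

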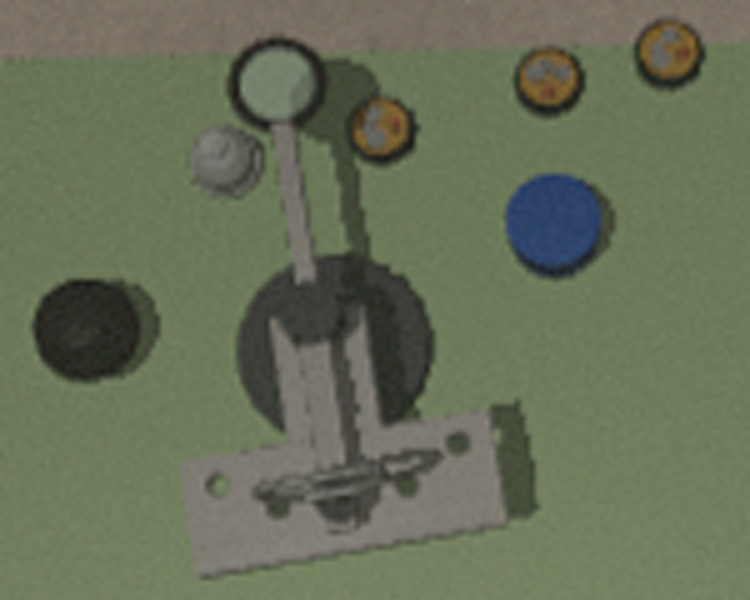

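View pics/sz.png

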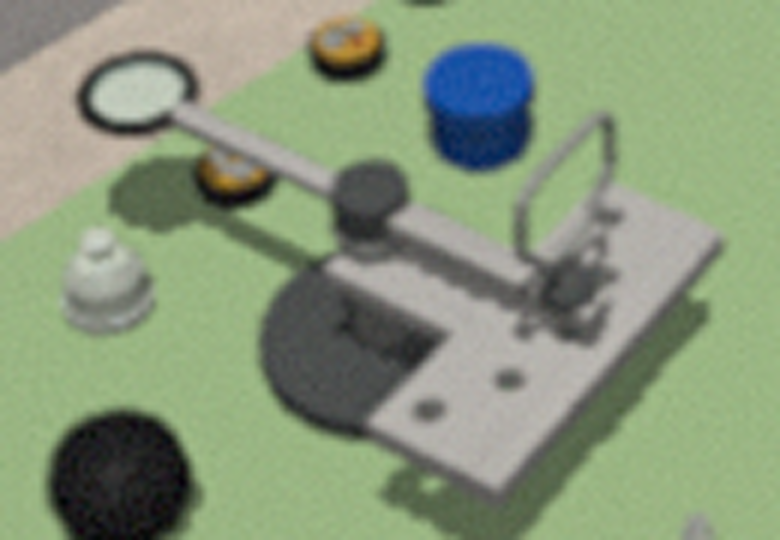

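Run:
```python
from h import *
from scipy.optimize import least_squares
T=lambda u,v:(205+(u-2)/5,115+(v-2)/5)
S=lambda u,v:(200+(u-2.5)/6,210+(v-2.5)/6)
c,s=np.cos,np.sin
a=np.radians
obs=[]
for u,v,g in((217,484,-40),(458,441,40),(279,506,-20),(407,484,20)): obs.append(('top',T(u,v),(-.1*c(a(g)),-.1*s(a(g)),.070)))
for u,v,x,y in((182,462,-.061,.083),(490,408,-.061,-.083),(507,521,-.123,-.083),(200,577,-.123,.083)): obs.append(('top',T(u,v),(x,y,.07)))
obs.append(('top',T(278,83),(.13,0,.089)))
obs.append(('side',S(138,92),(.13,0,.089)))
obs.append(('side',S(500,490),(-.123,.083,.07)));obs.append(('side',S(722,240),(-.123,-.083,.07)))
# hole order: +g sits at y=-.1 sin g in stand
def W(P,q): x,y,z=q;return (P[0]+c(P[2])*x-s(P[2])*y,P[1]+s(P[2])*x+c(P[2])*y,z)
f=lambda P:np.concatenate([proj(n,W(P,q))-np.array(p) for n,p,q in obs])
p0=at('top',T(335,352),.014);print(p0)
r=least_squares(f,[p0[0],p0[1],0],loss='soft_l1');P=r.x;print(P,np.degrees(P[2]));print(f(P).reshape(-1,2).round(1))
w=at('top',T(382,128),.015);print('watch',w)
for sw in(-.349,.349):
    L=W(P,(.13*c(sw),.13*s(sw),.083));print(sw,L,np.hypot(*(w-L)[:2]))
print('ring',W(P,(-.1,0,.168)),'ring end',W(P,(-.1*c(.349),.1*s(.349),.168)))
print('ringtri',tri(T(348,477),S(567,155)))
for n,u,v in(('blower',173,235),('ball',222,181)):print(n,at('top',(u,v),.03))
```

```text
[0.66548463 0.13180966 0.014     ]
[0.66880614 0.13281394 0.15619169] 8.949124485218094
[[ 0.5 -0.1]
 [ 0.2  0.2]
 [ 0.2 -0.1]
 [ 0.2 -0.1]
 [-0.3 -0.3]
 [-0.1 -0.2]
 [ 0.3  0.1]
 [-0.8 -0.3]
 [-0.1  0.1]
 [-0.   0.7]
 [-0.2  0.9]
 [ 0.7 -0.7]]
watch [0.79634446 0.10565622 0.015     ]
-0.349 (np.float64(0.7963972426799106), np.float64(0.10790387083036967), 0.083) 0.002248267672283539
0.349 (np.float64(0.7825667675638526), np.float64(0.19573071549951676), 0.083) 0.09112210991772976
ring (np.float64(0.5700234585091427), np.float64(0.1172582015868758), 0.168) ring end (np.float64(0.5706591452874475), np.float64(0.1519755327644381), 0.168)
ringtri (array([0.57495159, 0.10635255, 0.15772863]), np.float64(0.008084941542745352))
blower [0.52745762 0.39802867 0.03      ]
ball [0.6759809  0.26844128 0.03      ]
```

The fit is good to about 2 mm. The lens lands on the watch movement at swing -0.349, so the ring travels from (0.570, 0.117) to (0.571, 0.152). Next I'll carry the tool across, above everything, with the fingers shut. Then I'll see what tilt I can get at the reach limit.

>>> play_rows(
  travel=[
    [34,-34,-5],
    [34,-34,-5],
    [34,-34,-5],
    [34,-34,-5],
    [34,-34,-5],
    [34,-34,-5],
    [34,-34,-5],
    [34,-34,-5],
    [34,-34,-5],
    [34,-34,-5],
  ],
  turn=[0,0,0,0,0,0,0,0,0,0],
  claw=1,
)

```text
time: 1.1
tcp_pos: [0.3971, -0.0418, 0.3063]
ee_rot: [0.0, 0.976, 0.22, -0.0]
ft_force: [0.9, -0.7, -0.3]
grip_width: 0.0001
grasp_force: 0.0
```

>>> play_rows(
  travel=[
    [34,-34,0],
    [34,-34,0],
    [34,-34,0],
    [0,0,-45],
    [0,0,-45],
    [0,0,-45],
    [0,0,-45],
    [0,0,-45],
  ],
  turn=[0,0,0,0.143,0.143,0,0,0],
)

```text
time: 1.9
tcp_pos: [0.445, 0.0921, 0.5329]
ee_rot: [0.0, 0.997, 0.079, -0.0]
ft_force: [0.7, 0.9, 0.2]
grip_width: -0.0001
grasp_force: 0.0
```

```bash
cat > st.py <<'E'
from h import *
from scipy.spatial.transform import Rotation as Ro
def st():
    s=env.state();q=s['ee_rot'];R=Ro.from_quat([q[1],q[2],q[3],q[0]]).as_matrix()
    print(s['time'],'tcp',np.round(s['tcp_pos'],4),'q',np.round(s['joints'],3),'F',np.round(s['ft_force'],1));print(R.round(3),'tip',np.round(s['tcp_pos']+.025*R[:,2],4));return s,R
if __name__=='__main__':st()
E
python3 st.py
```

```text
1.9 tcp [0.445  0.0921 0.5329] q [ 0.233  0.181 -0.622  1.034  0.114  1.958 -1.751] F [0.7 0.9 0.2]
[[ 0.988  0.157 -0.   ]
 [ 0.157 -0.988 -0.   ]
 [-0.     0.    -1.   ]] tip [0.445  0.0921 0.5079]
```

>>> play_rows(
  travel=[
    [0,0,-45],
    [0,0,-45],
    [0,0,-45],
    [0,0,-45],
  ],
  turn=[0,0,0,0],
)

```text
time: 2.3
tcp_pos: [0.4422, 0.0901, 0.5768]
ee_rot: [-0.002, 0.997, 0.077, 0.017]
ft_force: [0.8, 0.8, -0.2]
grip_width: 0.0005
grasp_force: 0.0
```

```bash
python3 st.py
```

```text
2.3 tcp [0.4422 0.0901 0.5768] q [-0.437  0.15   0.258  0.93  -0.043  2.032 -1.619] F [ 0.8  0.8 -0.2]
[[ 0.988  0.153  0.034]
 [ 0.153 -0.988  0.006]
 [ 0.034 -0.001 -0.999]] tip [0.4431 0.0902 0.5518]
```

It tilts a little at the limit. I'll see whether the tilt persists and builds up.

>>> play_rows(
  travel=[
    [0,0,-45],
    [0,0,-45],
    [0,0,-45],
    [0,0,-45],
    [0,0,-45],
    [0,0,-45],
  ],
  turn=[0,0,0,0,0,0],
)

```text
time: 2.9
tcp_pos: [0.3967, 0.0807, 0.663]
ee_rot: [-0.016, 0.99, 0.077, 0.119]
ft_force: [0.5, -0.7, -0.4]
grip_width: -0.0001
grasp_force: 0.0
```

```bash
python3 st.py
```

```text
2.9 tcp [0.3967 0.0807 0.663 ] q [-0.769 -0.008  0.516  0.875  0.015  2.032 -1.66 ] F [ 0.5 -0.7 -0.4]
[[ 0.96   0.156  0.234]
 [ 0.148 -0.988  0.05 ]
 [ 0.239 -0.014 -0.971]] tip [0.4026 0.082  0.6387]
```

>>> play_rows(
  travel=[
    [30,0,0],
    [30,0,0],
    [30,0,0],
    [30,0,0],
  ],
  turn=[0,0,0,0],
)

```text
time: 3.3
tcp_pos: [0.5078, 0.0969, 0.6625]
ee_rot: [-0.018, 0.988, 0.076, 0.136]
ft_force: [0.2, 0.7, 1.6]
grip_width: -0.0002
grasp_force: 0.0
```

```bash
python3 st.py
```

```text
3.3 tcp [0.5078 0.0969 0.6625] q [-0.321  0.244  0.177  0.594 -0.065  2.032 -1.609] F [0.2 0.7 1.6]
[[ 0.952  0.155  0.265]
 [ 0.145 -0.988  0.057]
 [ 0.271 -0.016 -0.962]] tip [0.5145 0.0983 0.6384]
```

The tilt persists and accumulates to 15.5° forward. I'll go on to about 40°.

>>> play_rows(
  travel=[
    [10,0,-42],
    [10,0,-42],
    [10,0,-42],
    [10,0,-42],
    [10,0,-42],
    [10,0,-42],
  ],
  turn=[0,0,0,0,0,0],
)

```text
time: 3.9
tcp_pos: [0.4448, 0.082, 0.754]
ee_rot: [-0.03, 0.969, 0.075, 0.232]
ft_force: [-0.0, 1.4, 0.9]
grip_width: 0.0
grasp_force: 0.0
```

```bash
python3 st.py
```

```text
3.9 tcp [0.4448 0.082  0.754 ] q [-0.462  0.099  0.322  0.542 -0.063  2.033 -1.607] F [-0.   1.4  0.9]
[[ 0.881  0.158  0.446]
 [ 0.131 -0.987  0.092]
 [ 0.455 -0.023 -0.89 ]] tip [0.4559 0.0843 0.7318]
```

>>> play_rows(
  travel=[
    [20,0,-40],
    [20,0,-40],
    [20,0,-40],
    [20,0,-40],
    [20,0,-40],
    [20,0,-40],
  ],
  turn=[0,0,0,0,0,0],
)

```text
time: 4.5
tcp_pos: [0.4092, 0.071, 0.8341]
ee_rot: [-0.039, 0.942, 0.072, 0.326]
ft_force: [-0.2, 0.2, 1.0]
grip_width: 0.0002
grasp_force: 0.0
```

```bash
python3 st.py
```

```text
4.5 tcp [0.4092 0.071  0.8341] q [-0.628  0.047  0.5    0.398 -0.066  2.032 -1.605] F [-0.2  0.2  1. ]
[[ 0.777  0.161  0.609]
 [ 0.11  -0.987  0.121]
 [ 0.62  -0.027 -0.784]] tip [0.4244 0.074  0.8145]
```

38.5° of forward slant is enough for hooking. Now down to a stand-off point in front of the ring.

>>> play_rows(
  travel=[
    [-21,0,40],
    [-21,0,40],
    [-21,0,40],
    [-21,0,40],
    [-21,0,40],
    [-21,0,40],
    [-21,0,40],
    [-21,0,40],
    [-21,0,40],
    [-21,0,40],
  ],
  turn=[0,0,0,0,0,0,0,0,0,0],
)

```text
time: 5.5
tcp_pos: [0.4804, 0.0954, 0.4586]
ee_rot: [-0.042, 0.944, 0.068, 0.322]
ft_force: [0.9, 0.1, -0.1]
grip_width: 0.0001
grasp_force: 0.0
```

```bash
cat > go.py <<'E'
from st import *
import sys
s,R=st();t=np.array(eval(sys.argv[1]));print('travel mm',(R.T@(t-s['tcp_pos'])*1000).round(1))
E
python3 go.py "(.5185,.1077,.208)"
```

```text
5.5 tcp [0.4804 0.0954 0.4586] q [-0.077 -0.289 -0.121  1.801 -0.039  0.967 -1.621] F [ 0.9  0.1 -0.1]
[[ 0.784  0.155  0.601]
 [ 0.101 -0.987  0.123]
 [ 0.613 -0.036 -0.79 ]] tip [0.4955 0.0984 0.4388]
travel mm [-122.4    2.7  222.3]
```

>>> play_rows(
  travel=[
    [-21,0,37],
    [-21,0,37],
    [-20,0,37],
    [-20,1,37],
    [-20,1,37],
    [-20,1,37],
    [0,0,0],
  ],
  turn=[0,0,0,0,0,0,0],
)

```text
time: 6.2
tcp_pos: [0.5133, 0.1086, 0.2019]
ee_rot: [-0.042, 0.946, 0.07, 0.314]
ft_force: [-0.9, -0.5, -1.6]
grip_width: -0.0003
grasp_force: 0.0
```

Run:
```python
from st import *
s,R=st();im=env.get_image('wrist');cv2.imwrite('pics/w1.png',im);p=(s['tcp_pos'],R)
a=.1562;u=np.array([-np.sin(a),np.cos(a),0]);o=np.array([.570,.1173,.168])
for n,X in(('bar mid',o),('bar +y',o+.0185*u),('bar -y',o-.0185*u),('tip',p[0]+.025*R[:,2]),('pin',o-[0,0,.074])): print(n,proj('wrist',X,p).round(1))
cv2.imwrite('pics/s1.png',cv2.resize(env.get_image('side')[180:300,200:360],None,fx=5,fy=5,interpolation=2))
```

```text
6.2 tcp [0.5133 0.1086 0.2019] q [-0.055 -0.027 -0.203  2.236  0.091  0.29  -1.761] F [-0.9 -0.5 -1.6]
[[ 0.793  0.159  0.588]
 [ 0.107 -0.987  0.124]
 [ 0.6   -0.035 -0.8  ]] tip [0.528  0.1117 0.1819]
bar mid [318.2 194. ]
bar +y [288.7 194.3]
bar -y [347.8 193.7]
tip [315.3 258.3]
pin [320.8 225.8]
```

View pics/w1.png

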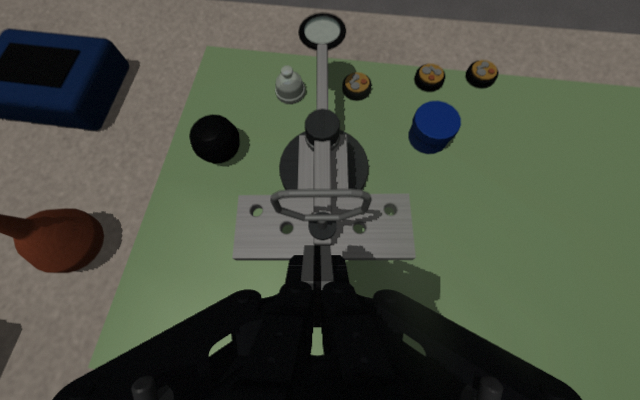

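View pics/s1.png

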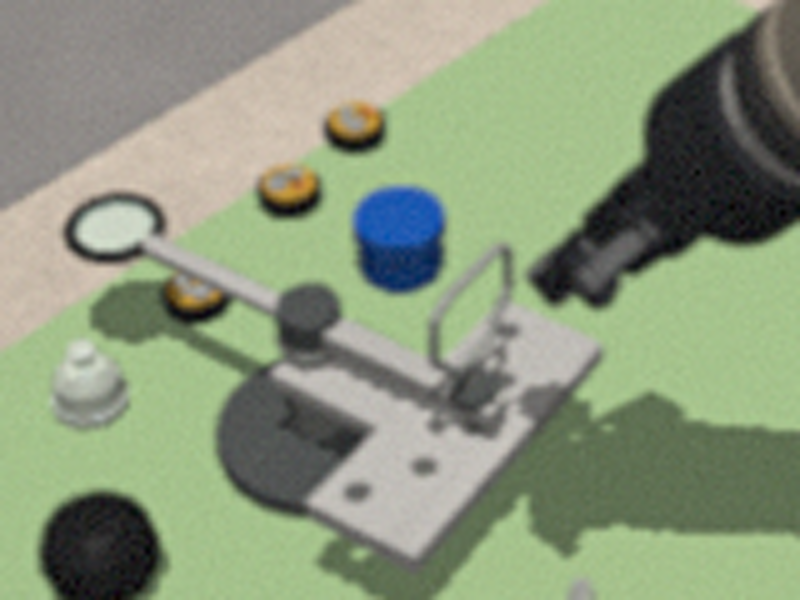

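Both views agree with the fit: the bar is at column about 320, row 193 in the wrist view, against a predicted (318,194). The shut fingertips stand right in front of the ring. Inserting now.

```bash
python3 go.py "(.555,.1145,.160)" | tail -1
```

```text
travel mm [-0.8  3.  62.3]
```

>>> play_rows(
  travel=[
    [0,1,12],
    [0,1,12],
    [0,1,10],
    [0,0,10],
    [0,0,10],
    [-1,0,8],
    [0,0,0],
  ],
  turn=[0,0,0,0,0,0,0],
)

```text
time: 7.0
tcp_pos: [0.5519, 0.1119, 0.1639]
ee_rot: [-0.038, 0.945, 0.071, 0.318]
ft_force: [-0.3, -0.6, 0.2]
grip_width: -0.0001
grasp_force: 0.0
```

Run:
```python
from st import *
s,R=st();p=(s['tcp_pos'],R)
w=env.get_image('wrist')[130:290,220:420];d=env.get_image('side')[205:285,250:350]
f=lambda i,k:cv2.resize(i,(400*1,int(i.shape[0]*400/i.shape[1])),interpolation=2)
cv2.imwrite('pics/c2.png',np.hstack([f(w,0),f(d,0)]))
print(R.T@[0,0,1])
```

```text
7.0 tcp [0.5519 0.1119 0.1639] q [ 0.245  0.141 -0.531  2.199  0.582  0.2   -2.215] F [-0.3 -0.6  0.2]
[[ 0.788  0.158  0.595]
 [ 0.109 -0.987  0.118]
 [ 0.606 -0.028 -0.795]] tip [0.5668 0.1148 0.144 ]
[ 0.60595068 -0.02773743 -0.79501849]
```

View pics/c2.png

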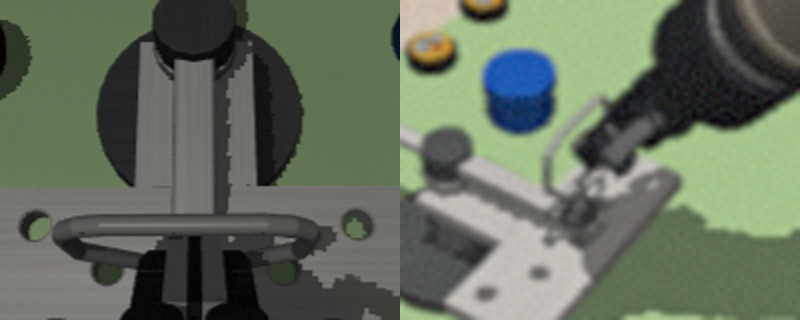

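The tips are just passing under the bar, roughly 5 mm through it. I'll go a bit deeper, then lift straight up.

>>> play_rows(
  travel=[
    [1,-1,6],
    [2,0,5],
    [0,0,0],
  ],
  turn=[0,0,0],
)

```text
time: 7.4
tcp_pos: [0.5591, 0.1162, 0.1555]
ee_rot: [-0.039, 0.945, 0.072, 0.317]
ft_force: [0.1, -0.4, -0.6]
grip_width: -0.0
grasp_force: 0.0
```

>>> play_rows(
  travel=[
    [3,0,-4],
    [3,0,-4],
    [0,0,0],
  ],
  turn=[0,0,0],
)

```text
time: 7.7
tcp_pos: [0.5581, 0.1156, 0.165]
ee_rot: [-0.039, 0.945, 0.072, 0.316]
ft_force: [1.2, 0.0, -0.7]
grip_width: -0.0001
grasp_force: 0.0
```

```bash
python3 st.py
```

```text
7.7 tcp [0.5581 0.1156 0.165 ] q [ 0.323  0.165 -0.626  2.176  0.655  0.225 -2.28 ] F [ 1.2  0.  -0.7]
[[ 0.79   0.16   0.592]
 [ 0.111 -0.987  0.119]
 [ 0.603 -0.028 -0.797]] tip [0.5729 0.1186 0.1451]
```

>>> play_rows(
  travel=[
    [3,0,-4],
    [0,0,0],
  ],
  turn=[0,0],
)

```text
time: 7.9
tcp_pos: [0.5567, 0.1148, 0.168]
ee_rot: [-0.038, 0.946, 0.072, 0.314]
ft_force: [-0.9, 0.3, -4.5]
grip_width: 0.0002
grasp_force: 1.5
```

>>> play_rows(
  travel=[
    [3,0,-4],
    [0,0,0],
  ],
  turn=[0,0],
)

```text
time: 8.1
tcp_pos: [0.5562, 0.1143, 0.1722]
ee_rot: [-0.038, 0.946, 0.071, 0.313]
ft_force: [-2.9, -0.2, -5.2]
grip_width: 0.0
grasp_force: 2.4
```

>>> play_rows(
  travel=[
    [3,0,-4],
    [0,0,0],
  ],
  turn=[0,0],
)

```text
time: 8.3
tcp_pos: [0.5561, 0.1142, 0.1769]
ee_rot: [-0.038, 0.946, 0.071, 0.313]
ft_force: [-3.6, -0.4, -5.1]
grip_width: 0.0001
grasp_force: 3.0
```

The spring load shows at about -5 N, so the ring is hooked. I'll lift a bit further and check.

>>> play_rows(
  travel=[
    [4,0,-3],
    [3,0,-3],
    [0,0,0],
  ],
  turn=[0,0,0],
)

```text
time: 8.6
tcp_pos: [0.5566, 0.1139, 0.1846]
ee_rot: [-0.038, 0.947, 0.072, 0.311]
ft_force: [-8.0, -0.9, -6.4]
grip_width: 0.0
grasp_force: 4.7
```

Run:
```python
from st import *
s,R=st();p=(s['tcp_pos'],R)
w=env.get_image('wrist')[130:290,220:420];d=env.get_image('side')[205:285,250:350]
f=lambda i,k:cv2.resize(i,(400*1,int(i.shape[0]*400/i.shape[1])),interpolation=2)
cv2.imwrite('pics/c3.png',np.hstack([f(w,0),f(d,0)]))
a=.1562;u=np.array([-np.sin(a),np.cos(a),0])
for l in(0,.008,.012,.016,.02):
  X=[.570,.1173,.1705+l];print(l,'wrist crop',(proj('wrist',X,p)-[220,130])*2,'side crop',(proj('side',X)-[250,205])*4+[400,0])
```

```text
8.6 tcp [0.5566 0.1139 0.1846] q [ 0.445  0.14  -0.745  2.145  0.495  0.286 -2.117] F [-8.  -0.9 -6.4]
[[ 0.796  0.159  0.584]
 [ 0.112 -0.987  0.116]
 [ 0.595 -0.027 -0.804]] tip [0.5712 0.1168 0.1645]
0 wrist crop [187.13450834 257.11779724] side crop [575.9857572 120.6746033]
0.008 wrist crop [185.91701134 251.90437386] side crop [575.72705889 110.26494895]
0.012 wrist crop [185.25968918 249.08969935] side crop [575.59684733 105.01598202]
0.016 wrist crop [184.56644478 246.12123022] side crop [575.46605691  99.73729177]
0.02 wrist crop [183.8342503  242.98600549] side crop [575.3346847   94.42865319]
```

View pics/c3.png

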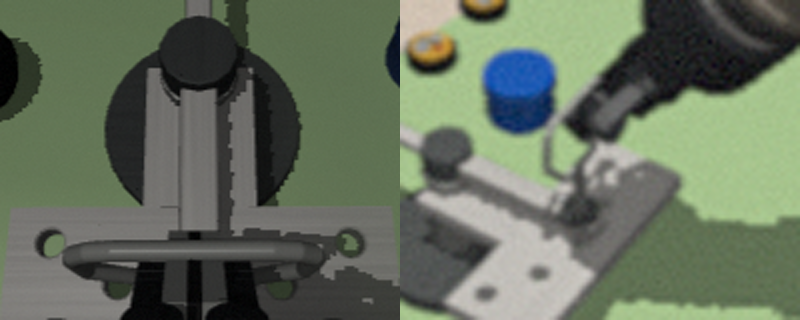

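The ring and pin are raised (wrist crop: bar at row 250; side crop: pin stem exposed under the ring), and the force matches the spring. Now I'll swing the ring towards +y, watching the force.

>>> play_rows(
  travel=[
    [0.5,-4,0.5],
    [0.5,-4,0.5],
    [0.5,-4,0.5],
  ],
  turn=[0,0,0],
)

```text
time: 9.0
tcp_pos: [0.5557, 0.1249, 0.1831]
ee_rot: [-0.037, 0.948, 0.071, 0.31]
ft_force: [-11.3, -1.1, -5.9]
grip_width: -0.0
grasp_force: 6.1
```

>>> play_rows(
  travel=[
    [0.3,-4,0.5],
    [0.3,-4,0.5],
    [0,0,0],
  ],
  turn=[0,0,0],
)

```text
time: 9.3
tcp_pos: [0.5552, 0.1349, 0.183]
ee_rot: [-0.038, 0.947, 0.072, 0.31]
ft_force: [-10.7, -0.1, -6.2]
grip_width: 0.0001
grasp_force: 6.1
```

```bash
cat > lens.py <<'E'
from st import *
from scipy.optimize import minimize_scalar
s,R=st()
im=env.get_image('top');cv2.imwrite('pics/t_%.1f.png'%s['time'],im)
g=cv2.cvtColor(im,6).astype(float)
# match rim: dark ring r=24mm bright inside r<18 at z=.089
P=(.66881,.13281,.15619)
def sc(sw):
    a=P[2]+sw;C=np.array([P[0]+.13*np.cos(a),P[1]+.13*np.sin(a),.089]);v=lambda r:np.mean([cv2.getRectSubPix(np.float32(g),(1,1),tuple(map(float,proj('top',C+[r*np.cos(t),r*np.sin(t),0]))))[0,0] for t in np.arange(0,6.28,.2)])
    return v(.0245)-v(.016)-v(.010)
xs=np.arange(-.5,.2,.01);q=[sc(x) for x in xs];i=int(np.argmin(q));c=np.polyfit(xs[i-3:i+4],q[i-3:i+4],2);print('swing',xs[i],-c[1]/2/c[0],q[i])
E
python3 lens.py
```

```text
9.3 tcp [0.5552 0.1349 0.183 ] q [ 0.346  0.146 -0.701  2.138  0.585  0.303 -2.247] F [-10.7  -0.1  -6.2]
[[ 0.797  0.16   0.582]
 [ 0.113 -0.987  0.116]
 [ 0.593 -0.027 -0.805]] tip [0.5698 0.1378 0.1629]Traceback (most recent call last):
  File "lens.py", line 11, in <module>
    xs=np.arange(-.5,.2,.01);q=[sc(x) for x in xs];i=int(np.argmin(q));c=np.polyfit(xs[i-3:i+4],q[i-3:i+4],2);print('swing',xs[i],-c[1]/2/c[0],q[i])
                                ~~^^^
  File "lens.py", line 10, in sc
    return v(.0245)-v(.016)-v(.010)
           ~^^^^^^^
  File "lens.py", line 9, in <lambda>
    a=P[2]+sw;C=np.array([P[0]+.13*np.cos(a),P[1]+.13*np.sin(a),.089]);v=lambda r:np.mean([cv2.getRectSubPix(np.float32(g),(1,1),tuple(map(float,proj('top',C+[r*np.cos(t),r*np.sin(t),0]))))[0,0] for t in np.arange(0,6.28,.2)])
                                                                                                                                                 ~~~~^^^^^^^^^^^^^^^^^^^^^^^^^^^^^^^^^^^^^
  File "h.py", line 14, in proj
    m=env.camera_model(n)
ValueError: time passes only in moves, steps and waits
```

```bash
cat >> h.py <<'E'
import functools
cm=functools.lru_cache(None)(env.camera_model)
E
sed -i 's/m=env.camera_model(n)/m=cm(n)/' h.py; python3 lens.py
python3 - <<'E'
# sanity on the start picture
src=open('lens.py').read().replace("env.get_image('top')","cv2.imread('pics/top0.png')").replace("cv2.imwrite","(lambda *a:0)")
exec(src)
E
```

```text
9.35 tcp [0.5552 0.1348 0.183 ] q [ 0.346  0.146 -0.701  2.138  0.585  0.303 -2.247] F [-10.4   0.2  -5.7]
[[ 0.797  0.16   0.582]
 [ 0.113 -0.987  0.117]
 [ 0.593 -0.027 -0.805]] tip [0.5698 0.1377 0.1629]
swing -0.19999999999999973 -0.20024269895712152 -199.71768
9.4 tcp [0.5552 0.1348 0.1831] q [ 0.346  0.146 -0.701  2.138  0.585  0.303 -2.247] F [-11.2  -0.2  -5.7]
[[ 0.797  0.16   0.582]
 [ 0.113 -0.987  0.117]
 [ 0.593 -0.027 -0.805]] tip [0.5698 0.1378 0.1629]
swing 4.440892098500626e-16 0.0038078809310486267 -189.6695
```

The arm follows the finger: swing is -0.200 with the scale verified (zero reads +0.004). About 14.5 mm is left.

>>> play_rows(
  travel=[
    [0.6,-3.5,0.6],
    [0.6,-3.5,0.6],
    [0.6,-3.5,0.6],
    [0.6,-3.5,0.6],
    [0,0,0],
  ],
  turn=[0,0,0,0,0],
)

```text
time: 9.9
tcp_pos: [0.5566, 0.1507, 0.1835]
ee_rot: [-0.039, 0.947, 0.073, 0.311]
ft_force: [-11.2, 1.8, -5.8]
grip_width: -0.0001
grasp_force: 6.1
```

```bash
python3 lens.py
```

```text
9.9 tcp [0.5566 0.1507 0.1835] q [ 0.282  0.154 -0.676  2.127  0.645  0.317 -2.333] F [-11.2   1.8  -5.8]
[[ 0.796  0.162  0.583]
 [ 0.114 -0.986  0.119]
 [ 0.594 -0.028 -0.804]] tip [0.5712 0.1536 0.1634]
swing -0.3599999999999999 -0.35940374070725306 -191.47073
```

At -0.36 it is within the hole's capture range, but I'll ease back about 1 mm and then lower.

>>> play_rows(
  travel=[
    [0,1,0],
    [-2,0,2.5],
    [-2,0,2.5],
    [0,0,0],
  ],
  turn=[0,0,0,0],
)

```text
time: 10.35
tcp_pos: [0.5566, 0.15, 0.1771]
ee_rot: [-0.039, 0.947, 0.073, 0.311]
ft_force: [-11.2, 2.4, -5.2]
grip_width: 0.0
grasp_force: 6.1
```

```bash
python3 lens.py
```

```text
10.35 tcp [0.5566 0.15   0.1771] q [ 0.262  0.163 -0.655  2.137  0.684  0.302 -2.37 ] F [-11.2   2.4  -5.2]
[[ 0.796  0.163  0.583]
 [ 0.114 -0.986  0.12 ]
 [ 0.595 -0.029 -0.804]] tip [0.5711 0.153  0.157 ]
swing -0.34999999999999987 -0.35260416784951903 -192.43607
```

>>> play_rows(
  travel=[
    [-2,0,3],
    [-2,0,3],
    [-2,0,3],
    [-2,0,3],
    [0,0,0],
  ],
  turn=[0,0,0,0,0],
)

```text
time: 10.9
tcp_pos: [0.5593, 0.1509, 0.1647]
ee_rot: [-0.04, 0.946, 0.073, 0.313]
ft_force: [-8.6, 1.2, -4.0]
grip_width: 0.0003
grasp_force: 4.6
```

```bash
python3 lens.py
```

```text
10.9 tcp [0.5593 0.1509 0.1647] q [ 0.202  0.184 -0.597  2.15   0.789  0.272 -2.475] F [-8.6  1.2 -4. ]
[[ 0.793  0.163  0.587]
 [ 0.113 -0.986  0.121]
 [ 0.599 -0.029 -0.801]] tip [0.574  0.1539 0.1447]
swing -0.3699999999999999 -0.3677130703734145 -191.80115
```

>>> play_rows(
  travel=[
    [-1.5,1,1.5],
    [-2,0.5,2.5],
    [-2,0,2.5],
    [0,0,0],
  ],
  turn=[0,0,0,0],
)

```text
time: 11.35
tcp_pos: [0.5621, 0.1497, 0.1591]
ee_rot: [-0.04, 0.945, 0.073, 0.316]
ft_force: [-3.0, 1.2, -1.6]
grip_width: 0.0001
grasp_force: 2.1
```

```bash
python3 lens.py
```

```text
11.35 tcp [0.5621 0.1497 0.1591] q [ 0.173  0.195 -0.562  2.158  0.852  0.252 -2.535] F [-3.   1.2 -1.6]
[[ 0.789  0.163  0.592]
 [ 0.112 -0.986  0.122]
 [ 0.604 -0.03  -0.797]] tip [0.5769 0.1527 0.1392]
swing -0.3699999999999999 -0.36586199486456034 -192.38422
```

The load has gone off and the bar height matches the pin being down in the hole. I'll drop clear of the bar and back out along the finger.

>>> play_rows(
  travel=[
    [-2.5,0,1],
    [-2,0,1],
    [0,0,0],
  ],
  turn=[0,0,0],
)

```text
time: 11.7
tcp_pos: [0.5603, 0.1474, 0.155]
ee_rot: [-0.039, 0.945, 0.071, 0.316]
ft_force: [0.2, -0.9, 0.8]
grip_width: -0.0002
grasp_force: 0.0
```

```bash
python3 st.py
```

```text
11.7 tcp [0.5603 0.1474 0.155 ] q [ 0.158  0.196 -0.543  2.168  0.889  0.244 -2.574] F [ 0.2 -0.9  0.8]
[[ 0.79   0.159  0.592]
 [ 0.11  -0.987  0.119]
 [ 0.603 -0.029 -0.797]] tip [0.5751 0.1503 0.135 ]
```

>>> play_rows(
  travel=[
    [0,0,-10],
    [0,0,-12],
    [0,0,-14],
    [0,0,-16],
    [0,0,-18],
    [0,0,-18],
    [0,0,-18],
    [0,0,0],
  ],
  turn=[0,0,0,0,0,0,0,0],
)

```text
time: 12.5
tcp_pos: [0.4979, 0.1348, 0.242]
ee_rot: [-0.038, 0.945, 0.071, 0.318]
ft_force: [0.7, -0.7, 0.1]
grip_width: 0.0003
grasp_force: 0.0
```

```bash
python3 lens.py
python3 - <<'E'
from st import *
s,R=st();w=env.get_image('wrist')
t=env.get_image('top')[115:240,205:355];d=env.get_image('side')[205:305,210:330]
f=lambda i:cv2.resize(i,(400,333),interpolation=2)
cv2.imwrite('pics/c4.png',np.hstack([f(t),f(d)]))
for l in(0,.005,.01):print(l,(proj('side',[.5707,.1520,.1705+l])-[210,205])*3.333+[400,0])
E
```

```text
12.5 tcp [0.4979 0.1348 0.242 ] q [ 0.468 -0.121 -0.754  2.181 -0.032  0.399 -1.706] F [ 0.7 -0.7  0.1]
[[ 0.787  0.158  0.596]
 [ 0.11  -0.987  0.117]
 [ 0.607 -0.027 -0.794]] tip [0.5128 0.1377 0.2221]
swing -0.3699999999999999 -0.3624793189054139 -188.52417
12.55 tcp [0.4977 0.1347 0.2407] q [ 0.468 -0.119 -0.755  2.182 -0.029  0.398 -1.708] F [-0.4 -0.3 -0.4]
[[ 0.788  0.159  0.594]
 [ 0.11  -0.987  0.117]
 [ 0.605 -0.027 -0.796]] tip [0.5126 0.1376 0.2208]
0 [643.56739509 126.4506775 ]
0.005 [643.29840198 121.0140207 ]
0.01 [643.02777207 115.53791682]
```

View pics/c4.png

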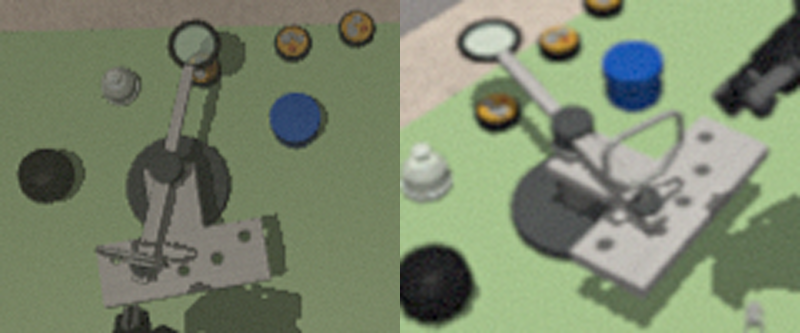

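The top bar's midpoint is at about (644,131) in the side crop, against (644,126) predicted for a fully dropped pin. The lens is at swing -0.36, the gripper is clear, and nothing else has moved. Handing in.

```bash
python3 -c "
from cell import env
print(env.hand_in())"
```

```text
the job is handed in; nothing more can be done
None
```

The job is handed in, though no verdict came back: the last pictures show the pin down in the next hole, the lens over the leftmost watch movement, the other bench items apparently unmoved, and the gripper clear of everything.

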